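# Load the pouring pots on the carrying board, beaks to the marks

## Task

Get the pouring pots ready to be carried to the table: fold the board's carry handle down flat to the far side, stand every pot that is on the sill on a round place of its own on the board, turned so that its beak points along that place's mark, and then swing the handle back up until it snaps home upright. Leave the other things on the sill where they are.

Things in the scene. Friction and masses are not known exactly. Their poses are not given: they have to be found in the camera images.
- caddy: light wooden carrying board, 250 (x) x 360 (y) x 18 mm thick, fixed; origin at the centre of its underside, z up, +x to its far side, where the handle folds down. On top: two rows of three round places, at about x = +-55 mm and y = -105, 0, 105 mm. Wooden ears 62 mm high at the middle of its y edges hold the handle's hinge: its line runs along the board's y, 45 mm above the sill, over the centre
- handle (a joint): angle of the carry handle, all steel, a U: two thin arms 150 mm long at y = +-200 mm and a bar across their ends. 0 = flat on the far (+x) side, bar 45 mm above the sill; 1.57 = upright (end stop), bar 195 mm up. Over-centre at about 1.1: let go above 1.2 its spring pulls it home upright, below 1.0 it drops flat; 2 N at the bar moves it out of either. Starts upright and clicked
- bar_mid (a point): middle of the handle's round steel bar, on its axis (diameter 16 mm, 410 mm long, along the board's y), 150 mm from the hinge line. The bar can be pinched from above, fingers across the board's x, and followed round its arc
- pot1: white stoneware pouring pot, round, 60 mm diameter, 50 mm high, with a pouring beak on one side and a round light-wood stopper (fixed in it, 28 mm diameter, its top 93 mm above the pot's foot) to hold it by; about 0.22 kg. Origin at the centre of its underside, z up, +x towards the beak. All pots are alike; it may be absent (None)
- pot1_beak (a point): point over the beak's end: 44 mm from the pot's axis along its +x, 47 mm above the foot (the beak's round tip reaches 47 mm out)
- pot2: white stoneware pouring pot, round, 60 mm diameter, 50 mm high, with a pouring beak on one side and a round light-wood stopper (fixed in it, 28 mm diameter, its top 93 mm above the pot's foot) to hold it by; about 0.22 kg. Origin at the centre of its underside, z up, +x towards the beak. All pots are alike; it may be absent (None)
- pot2_beak (a point): point over the beak's end: 44 mm from the pot's axis along its +x, 47 mm above the foot (the beak's round tip reaches 47 mm out)
- pot3: white stoneware pouring pot, round, 60 mm diameter, 50 mm high, with a pouring beak on one side and a round light-wood stopper (fixed in it, 28 mm diameter, its top 93 mm above the pot's foot) to hold it by; about 0.22 kg. Origin at the centre of its underside, z up, +x towards the beak. All pots are alike; it may be absent (None)
- pot3_beak (a point): point over the beak's end: 44 mm from the pot's axis along its +x, 47 mm above the foot (the beak's round tip reaches 47 mm out)
- pot4: white stoneware pouring pot, round, 60 mm diameter, 50 mm high, with a pouring beak on one side and a round light-wood stopper (fixed in it, 28 mm diameter, its top 93 mm above the pot's foot) to hold it by; about 0.22 kg. Origin at the centre of its underside, z up, +x towards the beak. All pots are alike; it may be absent (None)
- pot4_beak (a point): point over the beak's end: 44 mm from the pot's axis along its +x, 47 mm above the foot (the beak's round tip reaches 47 mm out)
- pot5: white stoneware pouring pot, round, 60 mm diameter, 50 mm high, with a pouring beak on one side and a round light-wood stopper (fixed in it, 28 mm diameter, its top 93 mm above the pot's foot) to hold it by; about 0.22 kg. Origin at the centre of its underside, z up, +x towards the beak. All pots are alike; it may be absent (None)
- pot5_beak (a point): point over the beak's end: 44 mm from the pot's axis along its +x, 47 mm above the foot (the beak's round tip reaches 47 mm out)
- place1: round dark wood inlay, 72 mm diameter, flush in the board's top: a place for one pot. Origin at its centre, 18 mm above the sill; +x points to its mark, a dark steel bar 10 mm wide inlaid radially from 30 to 64 mm from the centre. The marks of the six places point in different directions
- place2: round dark wood inlay, 72 mm diameter, flush in the board's top: a place for one pot. Origin at its centre, 18 mm above the sill; +x points to its mark, a dark steel bar 10 mm wide inlaid radially from 30 to 64 mm from the centre. The marks of the six places point in different directions
- place3: round dark wood inlay, 72 mm diameter, flush in the board's top: a place for one pot. Origin at its centre, 18 mm above the sill; +x points to its mark, a dark steel bar 10 mm wide inlaid radially from 30 to 64 mm from the centre. The marks of the six places point in different directions
- place4: round dark wood inlay, 72 mm diameter, flush in the board's top: a place for one pot. Origin at its centre, 18 mm above the sill; +x points to its mark, a dark steel bar 10 mm wide inlaid radially from 30 to 64 mm from the centre. The marks of the six places point in different directions
- place5: round dark wood inlay, 72 mm diameter, flush in the board's top: a place for one pot. Origin at its centre, 18 mm above the sill; +x points to its mark, a dark steel bar 10 mm wide inlaid radially from 30 to 64 mm from the centre. The marks of the six places point in different directions
- place6: round dark wood inlay, 72 mm diameter, flush in the board's top: a place for one pot. Origin at its centre, 18 mm above the sill; +x points to its mark, a dark steel bar 10 mm wide inlaid radially from 30 to 64 mm from the centre. The marks of the six places point in different directions
- garlic_press: steel garlic press, 165 mm long, lying flat on the sill; origin at its underside, handles towards its -x; leave alone
- scoop: turquoise plastic scoop, 155 mm long, 35 mm high; origin at the underside of its middle, handle towards its -x; leave alone
- butter_lid: white ceramic butter dish lid, 100 x 160 x 77 mm high; origin at the centre of its underside; leave alone
- grinder: small glass and steel pepper grinder, 44 mm diameter, 114 mm tall, upright; origin at the centre of its underside; leave alone
- pinch_dish: small dark wooden pinch dish, 44 mm diameter, 22 mm high, standing among the pots; origin at the centre of its underside; leave alone
Things that resemble listed ones, but are neither listed nor needed, are in the scene too. Leave any purple or red look-alike of the pot1 alone.

How it is judged:
On the way, in this order (a step that is already met when the one before it is completed fails the run):
1. the carry handle is folded down flat on the far side (value of joint handle below 0.15 rad), for 0.2 s.
2. every pot that is present stands on a place of its own, its beak along the mark (((horizontal distance between pot1 and place1 below 0.012 m and x of pot1_beak in the frame of place1 above 0.02 m and y of pot1_beak in the frame of place1 between -0.012 and 0.012 m) or (horizontal distance between pot1 and place2 below 0.012 m and x of pot1_beak in the frame of place2 above 0.02 m and y of pot1_beak in the frame of place2 between -0.012 and 0.012 m) or (horizontal distance between pot1 and place3 below 0.012 m and x of pot1_beak in the frame of place3 above 0.02 m and y of pot1_beak in the frame of place3 between -0.012 and 0.012 m) or (horizontal distance between pot1 and place4 below 0.012 m and x of pot1_beak in the frame of place4 above 0.02 m and y of pot1_beak in the frame of place4 between -0.012 and 0.012 m) or (horizontal distance between pot1 and place5 below 0.012 m and x of pot1_beak in the frame of place5 above 0.02 m and y of pot1_beak in the frame of place5 between -0.012 and 0.012 m) or (horizontal distance between pot1 and place6 below 0.012 m and x of pot1_beak in the frame of place6 above 0.02 m and y of pot1_beak in the frame of place6 between -0.012 and 0.012 m)) and angle between each of pot1, pot2, pot3, pot4, pot5's own z axis and vertical below 0.1 rad and z of each of pot1, pot2, pot3, pot4, pot5 in the frame of caddy below 0.023 m and ((horizontal distance between pot2 and place1 below 0.012 m and x of pot2_beak in the frame of place1 above 0.02 m and y of pot2_beak in the frame of place1 between -0.012 and 0.012 m) or (horizontal distance between pot2 and place2 below 0.012 m and x of pot2_beak in the frame of place2 above 0.02 m and y of pot2_beak in the frame of place2 between -0.012 and 0.012 m) or (horizontal distance between pot2 and place3 below 0.012 m and x of pot2_beak in the frame of place3 above 0.02 m and y of pot2_beak in the frame of place3 between -0.012 and 0.012 m) or (horizontal distance between pot2 and place4 below 0.012 m and x of pot2_beak in the frame of place4 above 0.02 m and y of pot2_beak in the frame of place4 between -0.012 and 0.012 m) or (horizontal distance between pot2 and place5 below 0.012 m and x of pot2_beak in the frame of place5 above 0.02 m and y of pot2_beak in the frame of place5 between -0.012 and 0.012 m) or (horizontal distance between pot2 and place6 below 0.012 m and x of pot2_beak in the frame of place6 above 0.02 m and y of pot2_beak in the frame of place6 between -0.012 and 0.012 m)) and ((horizontal distance between pot3 and place1 below 0.012 m and x of pot3_beak in the frame of place1 above 0.02 m and y of pot3_beak in the frame of place1 between -0.012 and 0.012 m) or (horizontal distance between pot3 and place2 below 0.012 m and x of pot3_beak in the frame of place2 above 0.02 m and y of pot3_beak in the frame of place2 between -0.012 and 0.012 m) or (horizontal distance between pot3 and place3 below 0.012 m and x of pot3_beak in the frame of place3 above 0.02 m and y of pot3_beak in the frame of place3 between -0.012 and 0.012 m) or (horizontal distance between pot3 and place4 below 0.012 m and x of pot3_beak in the frame of place4 above 0.02 m and y of pot3_beak in the frame of place4 between -0.012 and 0.012 m) or (horizontal distance between pot3 and place5 below 0.012 m and x of pot3_beak in the frame of place5 above 0.02 m and y of pot3_beak in the frame of place5 between -0.012 and 0.012 m) or (horizontal distance between pot3 and place6 below 0.012 m and x of pot3_beak in the frame of place6 above 0.02 m and y of pot3_beak in the frame of place6 between -0.012 and 0.012 m)) and ((horizontal distance between pot4 and place1 below 0.012 m and x of pot4_beak in the frame of place1 above 0.02 m and y of pot4_beak in the frame of place1 between -0.012 and 0.012 m) or (horizontal distance between pot4 and place2 below 0.012 m and x of pot4_beak in the frame of place2 above 0.02 m and y of pot4_beak in the frame of place2 between -0.012 and 0.012 m) or (horizontal distance between pot4 and place3 below 0.012 m and x of pot4_beak in the frame of place3 above 0.02 m and y of pot4_beak in the frame of place3 between -0.012 and 0.012 m) or (horizontal distance between pot4 and place4 below 0.012 m and x of pot4_beak in the frame of place4 above 0.02 m and y of pot4_beak in the frame of place4 between -0.012 and 0.012 m) or (horizontal distance between pot4 and place5 below 0.012 m and x of pot4_beak in the frame of place5 above 0.02 m and y of pot4_beak in the frame of place5 between -0.012 and 0.012 m) or (horizontal distance between pot4 and place6 below 0.012 m and x of pot4_beak in the frame of place6 above 0.02 m and y of pot4_beak in the frame of place6 between -0.012 and 0.012 m)) and ((horizontal distance between pot5 and place1 below 0.012 m and x of pot5_beak in the frame of place1 above 0.02 m and y of pot5_beak in the frame of place1 between -0.012 and 0.012 m) or (horizontal distance between pot5 and place2 below 0.012 m and x of pot5_beak in the frame of place2 above 0.02 m and y of pot5_beak in the frame of place2 between -0.012 and 0.012 m) or (horizontal distance between pot5 and place3 below 0.012 m and x of pot5_beak in the frame of place3 above 0.02 m and y of pot5_beak in the frame of place3 between -0.012 and 0.012 m) or (horizontal distance between pot5 and place4 below 0.012 m and x of pot5_beak in the frame of place4 above 0.02 m and y of pot5_beak in the frame of place4 between -0.012 and 0.012 m) or (horizontal distance between pot5 and place5 below 0.012 m and x of pot5_beak in the frame of place5 above 0.02 m and y of pot5_beak in the frame of place5 between -0.012 and 0.012 m) or (horizontal distance between pot5 and place6 below 0.012 m and x of pot5_beak in the frame of place6 above 0.02 m and y of pot5_beak in the frame of place6 between -0.012 and 0.012 m))), for 0.2 s.
3. the carry handle is upright in its end click (value of joint handle above 1.5 rad), for 0.2 s.
At the end, for the whole second after the job is handed in: Every present pot stands upright and at rest on the board, its axis within 12 mm of the centre of a place and its beak point (44 mm from the axis) within 12 mm either side of the line from that place's centre through its mark, on the mark's side; the handle stands upright, above 1.5 rad (all of step 2 and linear speed of each of pot1, pot2, pot3, pot4, pot5 below 0.02 m/s and value of joint handle above 1.5 rad); the robot touches nothing.
It fails at once if the garlic press is moved more than 60 mm (distance of garlic_press from where it was at the start of the episode above 0.06 m).
It fails at once if the scoop is moved more than 60 mm (distance of scoop from where it was at the start of the episode above 0.06 m).
It fails at once if the butter lid is moved more than 60 mm (distance of butter_lid from where it was at the start of the episode above 0.06 m).
It fails at once if the grinder is moved more than 60 mm (distance of grinder from where it was at the start of the episode above 0.06 m).
It fails at once if the pinch dish is moved more than 60 mm (distance of pinch_dish from where it was at the start of the episode above 0.06 m).
Of pot1, pot2, pot3, pot4, pot5 only 4 to 5 are there at a start; the rules pass over those that are not, and their reading is None.
At some moment in a run one of pot1, pot2, pot3, pot4, pot5 may be knocked a few centimetres aside while the robot is not near it.
It also fails if it takes over 210 s, if anything falls off the work surface, if the arm or the gripper's body presses on something with over 40 N, if the wrist force passes 120 N, or if a joint passes its speed limit or range.

## Robot

A 7-joint arm with a two-finger parallel gripper is mounted at the origin on the work surface. World frame = base frame: x ahead of the robot, y to its left, z up, the work surface at z = 0. Lengths are in m, angles in rad, forces in N, time in s.
With the tool pointing down it reaches from about 0.425 to 0.95 m from the base axis. Payload 4.7 kg.
Tool frame: the origin (TCP) lies between the finger pads; the fingertips stand 25 mm ahead of it and the grasp point (between the pads) lies 6 mm ahead of it; z points along the fingers, y is the line along which they close (so a half turn about z gives the same grasp; the last joint's range is limited). The gripper opens to 85 mm and grips with 20 to 120 N. Pads are 22 mm wide; open, the fingers measure 114 mm over their backs; the gripper's body (76 mm by 85 mm) begins 54 mm behind the grasp point. The pads swing forward as they close: fully open they stand 13 mm farther back than shut.
Start: joints at [1.276, 0.469, -0.049, 1.532, 0.024, 1.141, -0.082], TCP at [0.177, -0.651, 0.222] pointing down, gripper open.
Joint ranges: [-2.59, 2.59], [-0.33, 1.99], [-1.39, 1.29], [0.1, 2.45], [-1.04, 4.18], [0.21, 1.99], [-2.66, 2.66]. Speed limits (rad/s): [2.57, 2.57, 3.14, 3.14, 3.14, 3.14, 3.14].

## Interface

Orientations are given as a 3x3 rotation matrix whose columns are the frame's x, y, z axes.
In Python, from rig import * gives the robot as it stands. Calls block until the motion is done:
- movep(position, orientation): joint-space move of the TCP to a pose.
- move_l(position, attitude=None, feed=0.15, until_force=None): straight line of the TCP; attitude=None keeps the orientation; feed is the mean speed in m/s. With until_force (N) it stops when the force on the tool has changed by that much, and returns True; else False.
- move_joints(angles): joint-space move.
- command_gripper(opening, newtons=None): finger opening in m; newtons is the grip in N (None keeps the last); returns when the fingers have stopped.
- sleep(seconds).
- inverse_kinematics(position, orientation): joint angles nearest the present ones, or None.
- sense(): the state.
- camera(name): name is "scene" or "top" or "wrist"; returns (picture, depth): 384x512x3 uint8, red, green, blue; 384x512 float32, m along the optical axis (not along the pixel's ray), 0 where there is no reading.
- camera_params(name): a dict with "K" (3x3 intrinsics, pixels), "position" and "rotation" of the camera in the world; the wrist camera has in their place "tool_from_camera" (4x4, takes a point from camera to tool coordinates, whose origin is the TCP and whose axes are the flange's). Camera axes: x right, y down, z forward; pixel columns grow to the right and rows downward; lengths in m; the calibration is good to about 2 mm. A picture is of the moment at which its call begins: read the wrist's pose just before it. camera_params takes no time and is no camera call.
A pose or a line that the arm cannot do raises Unreachable and nothing moves.
- finish_job(): hands the job in; it is judged then, once.
The state is a dict: "time_s": time; "joint_pos": joint angles; "qd": joint speeds; "joint_efforts": joint torques, N m; "position": TCP position; "tcp_rot": TCP orientation; "wrist_force": force on the tool from outside, world axes, zero at the start; "ft_torque": the same for the moment, N m; "finger_gap": finger opening in m; "gripper_force": force on a finger pad.
Only numpy, scipy, OpenCV 4.12 (cv2) and the standard library are available. Lean on these libraries where they do the work, as an engineer would, in place of code of your own. Each camera call takes 0.05 s, during which the arm holds its last target. There are 200 camera calls.

## Working session

There is one attempt and no reset: what is moved stays moved. The work goes in short steps, each a Python script; the robot and the scene stay as the last script left them, time stands still between calls to the robot, and variables do not carry over. Pictures are saved under pics/ and viewed, at most 14 in all, crops included, and the job is handed in when it is done.

```bash
ls; mkdir -p pics
python3 - <<'E'
from rig import *
import cv2,numpy as np
for n in("top","scene"):
    p,d=camera(n); np.savez(f"pics/{n}0.npz",p=p,d=d)
    cv2.imwrite(f"pics/{n}0.png",cv2.resize(p[:,:,::-1],(800,600),interpolation=cv2.INTER_CUBIC))
    print(n,camera_params(n))
print(camera_params("wrist"),sense())
E
```

```text
pics
top {'K': array([[369.79065834,   0.        , 258.95966356],
       [  0.        , 369.79065834, 188.47397835],
       [  0.        ,   0.        ,   1.        ]]), 'position': array([ 0.34547294, -0.00274686,  1.22105214]), 'rotation': array([[-0.00216828, -0.99065196,  0.13639644],
       [-0.99998826,  0.00273907,  0.00399722],
       [-0.00433346, -0.13638617, -0.99064627]])}
scene {'K': array([[395.82568311,   0.        , 256.38521118],
       [  0.        , 395.82568311, 191.54742957],
       [  0.        ,   0.        ,   1.        ]]), 'position': array([ 1.02186525, -0.69565862,  1.06060378]), 'rotation': array([[ 0.80940679,  0.45114072, -0.37594242],
       [ 0.58718916, -0.61265579,  0.52901963],
       [ 0.00833899, -0.64894139, -0.7607927 ]])}
{'K': array([[325.31455445,   0.        , 261.96265064],
       [  0.        , 325.31455445, 190.97365968],
       [  0.        ,   0.        ,   1.        ]]), 'tool_from_camera': array([[ 5.43478066e-04, -9.66080498e-01, -2.58240540e-01,
         6.55027603e-02],
       [ 9.99999836e-01,  5.71972687e-04, -3.52139959e-05,
  
[... 330 characters left out ...]
, 'qd': array([ 0.00048512, -0.00241027,  0.00121499, -0.0025669 , -0.00160838,
        0.00070888,  0.00115458]), 'joint_efforts': array([ 5.91938078e-04, -5.11514318e+01, -4.69303981e-02, -2.38390553e+01,
        1.07936701e-02,  4.35016540e-03,  1.69099295e-06]), 'position': array([ 0.17718269, -0.65076903,  0.22133454]), 'tcp_rot': array([[ 9.64871395e-01,  2.62722151e-01, -5.12447035e-04],
       [ 2.62722647e-01, -9.64869858e-01,  1.72246497e-03],
       [-4.19149955e-05, -1.79658862e-03, -9.99998385e-01]]), 'wrist_force': array([-0.15520624,  0.30334652, -0.16842445]), 'ft_torque': array([-0.02018694,  0.01658271,  0.00158583]), 'gripper_force': 0.0, 'finger_gap': 0.08526296426668861}
```

View pics/top0.png

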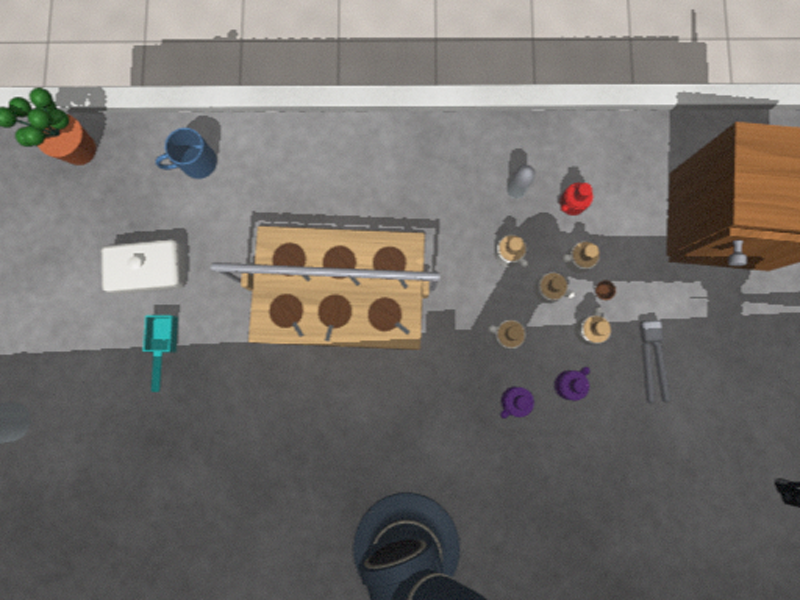

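View pics/scene0.png

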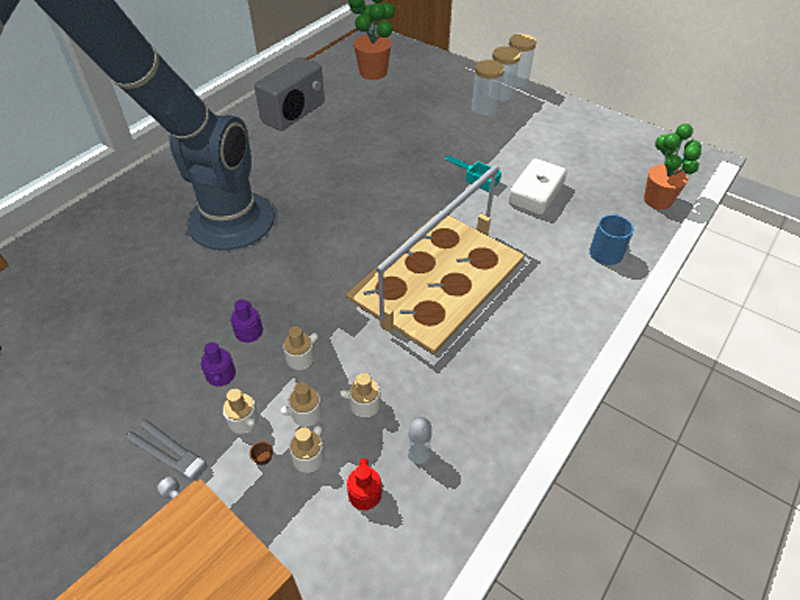

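The top view shows the board at about px (338,288) of 800x600, with the bar across it. Five white pots sit at px (512,248), (586,254), (553,287), (511,334) and (597,329), and the pinch dish is at (605,289). Next I'll enlarge the top view.

```bash
cat > h.py <<'E'
from rig import *
import numpy as np, cv2
def cam(n):
    c=camera_params(n)
    if n!="wrist": return c["K"],c["rotation"],np.array(c["position"])
    s=sense(); T=c["tool_from_camera"]; R=s["tcp_rot"]
    return c["K"],R@T[:3,:3],s["position"]+R@T[:3,3]
def pw(C,uv,z):
    K,R,t=C; d=R@np.linalg.solve(K,[uv[0],uv[1],1.]); return t+d*(z-t[2])/d[2]
def proj(C,p):
    K,R,t=C; q=K@(R.T@(np.array(p)-t)); return q[:2]/q[2]
def down(a):  # tool z down, tool x axis at yaw a; closing axis y at a-90deg
    c,s=np.cos(a),np.sin(a); return np.array([[c,s,0],[s,-c,0],[0,0,-1.]])
E
python3 - <<'E'
from h import *
f=np.load("pics/top0.npz"); p=f["p"][:,:,::-1]
a=p[130:230,130:285]; b=p[145:265,305:415]
cv2.imwrite("pics/c1.png",cv2.resize(a,None,fx=5,fy=5,interpolation=cv2.INTER_CUBIC))
cv2.imwrite("pics/c2.png",cv2.resize(b,None,fx=5,fy=5,interpolation=cv2.INTER_CUBIC))
E
```

```text
(no output)
```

View pics/c1.png

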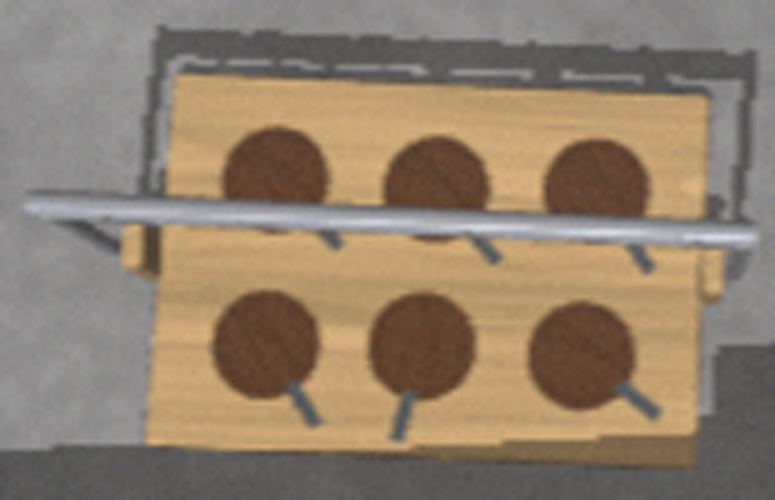

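View pics/c2.png

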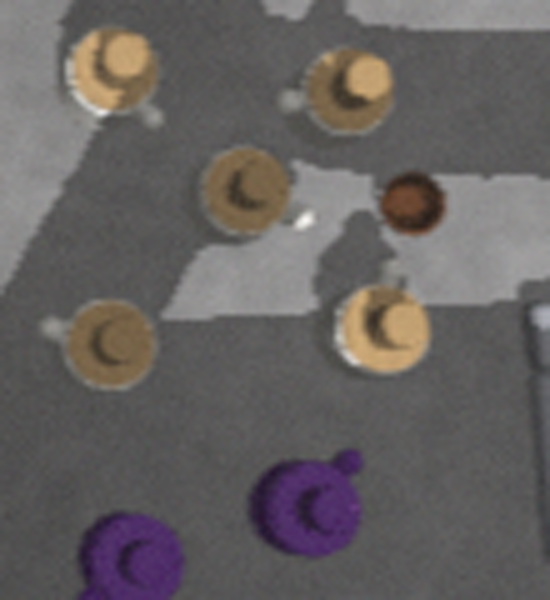

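The board crop shows six places with their marks and the bar running from (27,203) to (757,238). In the pots crop the stopper tops are at (127,53), (369,77), (258,187), (124,342) and (404,323), and the beaks at (152,116), (289,99), (304,219), (50,328) and (391,266).

Run:
```python
from h import *
np.set_printoptions(precision=4,suppress=True)
C=cam("top")
g=lambda x,y,o,z: pw(C,((x+.5)/5-.5+o[0],(y+.5)/5-.5+o[1]),z)
A=(130,130);B=(305,145)
cor=[g(*q,A,.018) for q in[(174,74),(709,94),(695,467),(146,444)]]
print("corners",np.array(cor)); c=np.mean(cor,0); print(c)
print([np.linalg.norm(cor[i]-cor[(i+1)%4]) for i in range(4)])
e=g(27,203,A,.195),g(757,238,A,.195); print("bar",e,np.linalg.norm(e[0]-e[1]), (e[0]+e[1])/2)
pl=[((276,180),(335,243)),((437,188),(493,258)),((597,190),(647,266)),((266,345),(314,421)),((422,346),(399,434)),((581,356),(654,412))]
for a,b in pl:
    a,b=g(*a,A,.018),g(*b,A,.018); print("place",a,np.linalg.norm(b-a),np.degrees(np.arctan2(*(b-a)[1::-1])))
for a,b in[((127,53),(152,116)),((369,77),(289,99)),((258,187),(304,219)),((124,342),(50,328)),((404,323),(391,266))]:
    a,b=g(*a,B,.093),g(*b,B,.047); d=(b-a)[:2]; print("pot",a[:2],np.linalg.norm(d),np.degrees(np.arctan2(d[1],d[0])),"R",np.linalg.norm(a[:2]))
print("dish",g(411,203,B,.022))
```

```text
corners [[ 0.6607  0.3179  0.018 ]
 [ 0.6458 -0.0397  0.018 ]
 [ 0.398  -0.0289  0.018 ]
 [ 0.4138  0.328   0.018 ]]
[0.5296 0.1443 0.018 ]
[np.float64(0.3578268859045098), np.float64(0.24803200350142976), np.float64(0.35725806812097716), np.float64(0.24712172956066814)]
bar (array([0.5398, 0.3514, 0.195 ]), array([ 0.5186, -0.0607,  0.195 ])) 0.4125736545211346 [0.5292 0.1454 0.195 ]
place [0.5883 0.2478 0.018 ] 0.05834288921921931 -136.67529332165364
place [0.5826 0.1409 0.018 ] 0.06018099320397909 -141.40914033081572
place [0.581  0.0349 0.018 ] 0.060732164088525796 -147.09713329675412
place [0.4783 0.2516 0.018 ] 0.05955487378616512 -146.8387056434561
place [0.4774 0.1493 0.018 ] 0.059231226284164905 166.19089827291756
place [0.4706 0.0452 0.018 ] 0.06017179805788178 -127.65832442895366
pot [ 0.6048 -0.2197] 0.039099431349606466 -142.52101487618347 R 0.6434910258329684
pot [ 0.5891 -0.3696] 0.037573304057034164 96.72893253992848 R 0.6954338659631484
pot [ 0.5201 -0.2981] 0.04291158025121651 -108.60330396687665 R 0.5994559250177318
pot [ 0.4247 -0.2128] 0.04008292754137632 72.21167512201167 R 0.4750404536009326
pot [ 0.4359 -0.3839] 0.04112649404074156 -12.692403881606245 R 0.5808105616940592
dish [ 0.5202 -0.4163  0.022 ]
```

```bash
cat >> h.py <<'E'
YAW=np.radians(-2.6); EX=np.array([np.cos(YAW),np.sin(YAW),0]); H=np.array([.5293,.1447,.045])
def bar(th,dz=.008): return H+.15*(np.cos(th)*EX+np.array([0,0,np.sin(th)]))+[0,0,dz]
def hand():  # fingers across board x, yaw option nearest the present joint 7
    q=sense()["joint_pos"]; best=None
    for a in(YAW+np.pi/2,YAW-np.pi/2):
        j=inverse_kinematics(bar(1.57,.1),down(a))
        if j is not None and (best is None or abs(j[6])<best[0]): best=(abs(j[6]),a)
    return down(best[1])
E
python3 - <<'E'
from h import *
np.set_printoptions(precision=3,suppress=True)
p=sense()["position"]; move_l([p[0],p[1],.33]); 
R=hand(); movep(bar(1.57,.12),R); command_gripper(.06,40)
move_l(bar(1.57),None,.08,until_force=15)
command_gripper(.0,40); s=sense(); print(s["finger_gap"],s["position"],s["wrist_force"],s["joint_pos"])
for th in np.linspace(1.57,.02,12)[1:]:
    move_l(bar(th),None,.12)
s=sense(); print(s["finger_gap"],s["position"],s["wrist_force"],s["time_s"])
command_gripper(.06); print(sense()["position"])
move_l(bar(0,.14)); 
move_l([.50,.145,.30],None,.3)
C=cam("wrist"); p,d=camera("wrist"); np.savez("pics/w1.npz",p=p,d=d,R=C[1],t=C[2])
cv2.imwrite("pics/w1.png",cv2.resize(p[:,:,::-1],(800,600),interpolation=cv2.INTER_CUBIC)); print(sense()["time_s"])
E
```

```text
-0.0002547359878336646 [0.529 0.145 0.203] [-0.085  0.486  0.31 ] [ 0.445  0.48  -1.049  1.817  0.462  1.116 -0.812]
-0.0003363474915205256 [0.678 0.137 0.055] [ 0.101 -0.32   0.142] 10.1167
[0.679 0.138 0.056]
12.6333
```

View pics/w1.png

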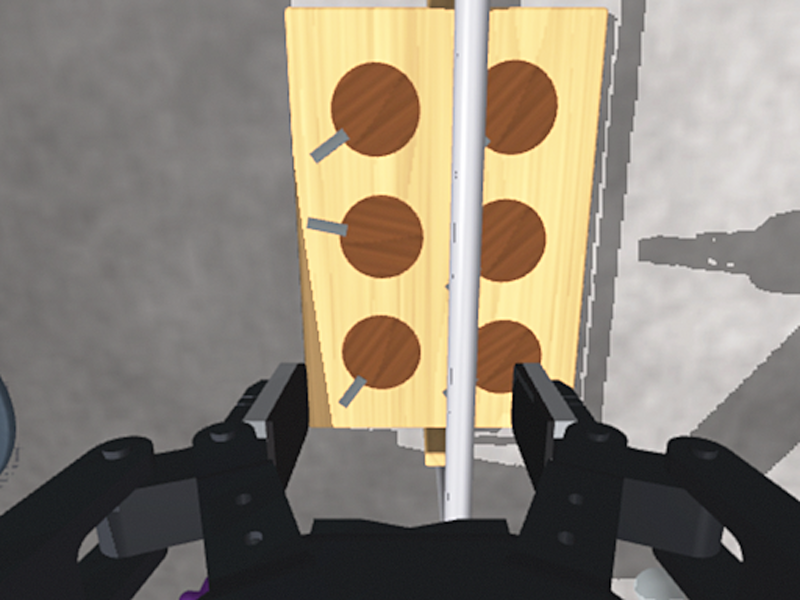

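The bar is still upright at px x≈470, so the pinch missed it. I'll locate the bar from the depth image.

```bash
cat >> h.py <<'E'
def cloud(C,d):
    K,R,t=C; v,u=np.mgrid[:d.shape[0],:d.shape[1]]
    P=np.stack([(u-K[0,2])/K[0,0]*d,(v-K[1,2])/K[1,1]*d,d],-1)@R.T+t
    P[d<=0]=np.nan; return P
E
python3 - <<'E'
from h import *
np.set_printoptions(precision=4,suppress=True)
f=np.load("pics/w1.npz"); C=(cam("wrist")[0],f["R"],f["t"]); P=cloud(C,f["d"])
for v in (20,80,140,200,260,310):
    print(v,[tuple(np.round(P[v,u],3)) for u in range(286,316,4)])
g=np.load("pics/top0.npz");P=cloud(cam("top"),g["d"])
m=(P[...,2]>.16)&(P[...,0]>.5)&(P[...,0]<.56)&(P[...,1]>-.1)&(P[...,1]<.4); Q=P[m]; print(m.sum(),Q.mean(0),Q[:,2].max(),np.percentile(Q[:,2],[5,50,95]))
print(sense()["position"],sense()["tcp_rot"], f["t"])
E
```

```text
20 [(np.float64(0.537), np.float64(0.306), np.float64(0.019)), (np.float64(0.526), np.float64(0.266), np.float64(0.197)), (np.float64(0.529), np.float64(0.265), np.float64(0.201)), (np.float64(0.531), np.float64(0.265), np.float64(0.203)), (np.float64(0.534), np.float64(0.265), np.float64(0.203)), (np.float64(0.537), np.float64(0.264), np.float64(0.204)), (np.float64(0.54), np.float64(0.265), np.float64(0.201)), (np.float64(0.571), np.float64(0.305), np.float64(0.019))]
80 [(np.float64(0.536), np.float64(0.237), np.float64(0.017)), (np.float64(0.525), np.float64(0.226), np.float64(0.2)), (np.float64(0.528), np.float64(0.225), np.float64(0.202)), (np.float64(0.531), np.float64(0.225), np.float64(0.202)), (np.float64(nan), np.float64(nan), np.float64(nan)), (np.float64(0.536), np.float64(0.225), np.float64(0.203)), (np.float64(0.566), np.float64(0.236), np.float64(0.018)), (np.float64(0.571), np.float64(0.236), np.float64(0.018))]
140 [(np.float64(0.533), np.float64(0.162), np.float64(0.018)), (np.float64(0.524), np.float64(0.182), np.float64(0.201)), (np.float64(0.527), np.float64(0.1
[... 1243 characters left out ...]
.014), np.float64(0.018))]
310 [(np.float64(0.517), np.float64(0.033), np.float64(0.202)), (np.float64(0.52), np.float64(0.034), np.float64(0.203)), (np.float64(0.524), np.float64(0.034), np.float64(0.204)), (np.float64(0.527), np.float64(0.033), np.float64(0.202)), (np.float64(0.553), np.float64(-0.11), np.float64(0.001)), (np.float64(0.559), np.float64(-0.111), np.float64(-0.0)), (np.float64(0.565), np.float64(-0.11), np.float64(0.001)), (np.float64(0.572), np.float64(-0.111), np.float64(0.001))]
833 [0.5285 0.145  0.2008] 0.2081422843271743 [0.1961 0.2012 0.2049]
[0.5008 0.1439 0.2988] [[ 0.0472  0.9989 -0.0016]
 [ 0.9989 -0.0472  0.0002]
 [ 0.0002 -0.0016 -1.    ]] [0.5038 0.2099 0.4516]
```

The bar is where I measured it (top 0.203), so the pads were probably too shallow. I'll pinch deeper and check the gap.

Run:
```python
from h import *
np.set_printoptions(precision=3,suppress=True)
move_l(bar(1.57,.11),None,.3)
print(move_l(bar(1.57,-.001),None,.1,until_force=15))
for g in(.04,.03,.02,.012,0):
    command_gripper(g,40); s=sense(); print(g,s["finger_gap"],s["gripper_force"],s["position"],s["wrist_force"])
    if s["finger_gap"]>g+.002: break
C=cam("wrist"); p,d=camera("wrist"); cv2.imwrite("pics/w2.png",p[:,:,::-1])
if s["finger_gap"]>.01:
    for th in np.linspace(1.57,.5,9)[1:]: move_l(bar(th,-.001),None,.12)
    s=sense(); print(s["finger_gap"],s["gripper_force"],s["position"],s["wrist_force"],s["time_s"])
```

```text
False
0.04 0.03998711918584419 0.0 [0.53  0.145 0.194] [-0.017 -0.612 -0.813]
0.03 0.0300916297861719 0.0 [0.529 0.145 0.194] [ 0.509 -0.468 -0.007]
0.02 0.020557026082654303 0.0 [0.529 0.145 0.194] [-0.081 -0.537 -0.045]
0.012 0.01217560098674068 0.0 [0.529 0.145 0.194] [-0.206  0.087 -0.523]
0 -3.548439503450631e-05 0.5543508671689779 [0.529 0.145 0.194] [-0.785  0.075  0.851]
```

View pics/w2.png

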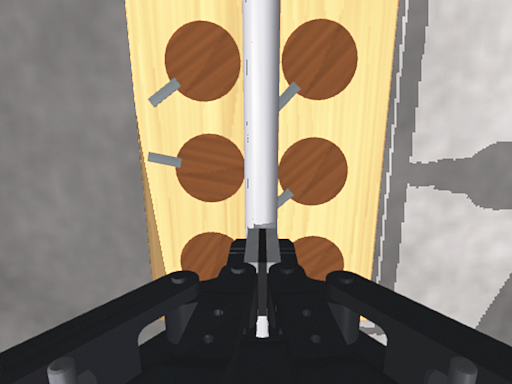

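The fingers look closed at the bar's height, with the bar running into them at (262,228). That is odd, so I'll check from the side with the scene camera.

Run:
```python
from h import *
np.set_printoptions(precision=3,suppress=True)
C=cam("wrist"); p,d=camera("wrist"); P=cloud(C,d)
for v in range(190,345,12): print(v,P[v,262],P[v,255],P[v,269])
p,d=camera("scene"); u,v=proj(cam("scene"),bar(1.57)).astype(int); print(u,v)
a=p[v-60:v+60,u-80:u+80,::-1]; cv2.imwrite("pics/s2.png",cv2.resize(a,None,fx=5,fy=5,interpolation=cv2.INTER_CUBIC))
```

```text
190 [0.531 0.173 0.203] [0.528 0.173 0.203] [0.534 0.173 0.203]
202 [0.53  0.167 0.204] [0.527 0.167 0.203] [0.534 0.167 0.202]
214 [0.53  0.161 0.203] [0.527 0.162 0.204] [0.533 0.161 0.202]
226 [0.53  0.155 0.203] [0.527 0.156 0.204] [0.533 0.155 0.202]
238 [0.53  0.157 0.22 ] [0.527 0.157 0.22 ] [0.533 0.157 0.221]
250 [0.53  0.156 0.231] [0.527 0.156 0.231] [0.533 0.156 0.231]
262 [0.53  0.157 0.242] [0.528 0.157 0.243] [0.532 0.156 0.241]
274 [0.53  0.152 0.242] [0.528 0.157 0.25 ] [0.532 0.158 0.252]
286 [0.53  0.147 0.241] [0.527 0.153 0.25 ] [0.532 0.154 0.254]
298 [0.529 0.142 0.241] [0.527 0.148 0.251] [0.532 0.149 0.252]
310 [0.529 0.138 0.242] [0.527 0.143 0.25 ] [0.532 0.143 0.251]
322 [0.528 0.104 0.205] [0.527 0.139 0.25 ] [0.532 0.14  0.252]
334 [0.527 0.097 0.204] [0.527 0.134 0.25 ] [0.531 0.137 0.255]
283 135
```

View pics/s2.png

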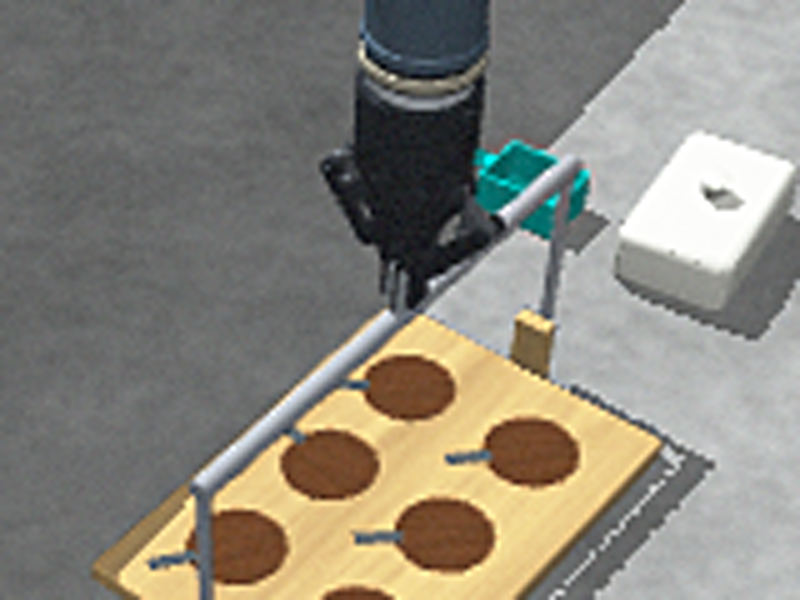

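Run:
```python
from h import *
np.set_printoptions(precision=3,suppress=True)
f=np.load("pics/w1.npz"); c=camera_params("wrist"); T=c["tool_from_camera"]
P=cloud((c["K"],T[:3,:3],T[:3,3]),f["d"])   # tool coords
m=(np.abs(P[...,1])<.06)&(np.abs(P[...,0])<.02)&(P[...,2]<.08)&(P[...,2]>-.06); Q=P[m]
print(m.sum(),"max tool z",np.percentile(Q[:,2],[50,90,99,100]))
for q in Q[np.argsort(-Q[:,2])][:8]: print(q)
move_l(bar(1.57,.12),None,.3)
for g in(0,.04,.085):
    command_gripper(g); p,d=camera("wrist"); P=cloud((c["K"],T[:3,:3],T[:3,3]),d)
    m=(np.abs(P[...,1])<.06)&(np.abs(P[...,0])<.02)&(P[...,2]<.07)&(P[...,2]>-.06); Q=P[m]; i=np.argsort(-Q[:,2])[:6]
    print(g,sense()["position"][2],Q[i[::2]])
```

```text
5201 max tool z [-0.041 -0.024 -0.017 -0.014]
[ 0.003 -0.03  -0.014]
[ 0.003  0.03  -0.014]
[-0.006 -0.03  -0.014]
[-0.008 -0.03  -0.015]
[ 0.008 -0.03  -0.015]
[ 0.001  0.03  -0.015]
[-0.007 -0.03  -0.015]
[-0.    -0.03  -0.015]
0 0.3137887186829493 [[ 0.012 -0.007 -0.014]
 [ 0.012 -0.003 -0.014]
 [ 0.012  0.005 -0.014]]
0.04 0.3150184586169928 [[-0.001  0.02  -0.01 ]
 [ 0.001 -0.02  -0.011]
 [-0.004 -0.02  -0.011]]
0.085 0.31500361402751165 [[-0.006  0.043 -0.022]
 [ 0.002  0.043 -0.022]
 [ 0.001  0.043 -0.022]]
```

By depth, the fingertips sit about 10 mm behind the TCP, not 25 mm ahead. I'll settle it with a touch on the bare sill.

Run:
```python
from h import *
np.set_printoptions(precision=4,suppress=True)
command_gripper(0)
move_l([.53,.10,.315]); movep([.53,-.115,.2],sense()["tcp_rot"]); 
move_l([.53,-.115,.04],None,.15)
print(move_l([.53,-.115,-.05],None,.03,until_force=4), sense()["position"],sense()["wrist_force"])
move_l([.53,-.115,.3],None,.3); print(sense()["time_s"])
```

```text
True [ 0.5301 -0.115  -0.0089] [-1.5107  0.8514  6.0123]
23.8167
```

Contact came at TCP z = -0.009, so the real tips are 34 mm short of the stated position. From here I apply a -34 mm correction along the tool and retry the fold.

```bash
sed -i 's/dz=.008/dz=-.026/' h.py
python3 - <<'E'
from h import *
np.set_printoptions(precision=3,suppress=True)
R=hand(); command_gripper(.06,40); movep(bar(1.57,.10),R)
print(move_l(bar(1.57),None,.12,until_force=15))
command_gripper(.0,40); s=sense(); print(s["finger_gap"],s["position"],s["wrist_force"])
if s["finger_gap"]>.01:
    for th in np.linspace(1.57,.03,12)[1:]:
        move_l(bar(th),None,.12)
    s=sense(); print(s["finger_gap"],s["position"],s["wrist_force"],s["time_s"])
    command_gripper(.05); move_l(bar(0,.14),None,.2)
    for k,(x,y) in enumerate([(.50,.10),(.50,.0)]):
        move_l([x,y,.30],None,.3)
        C=cam("wrist"); p,d=camera("wrist"); np.savez(f"pics/b{k}.npz",p=p,d=d,R=C[1],t=C[2])
        cv2.imwrite(f"pics/b{k}.png",cv2.resize(p[:,:,::-1],(800,600),interpolation=cv2.INTER_CUBIC))
    print(sense()["time_s"])
E
```

```text
False
0.014370029036041407 [0.529 0.145 0.169] [-1.111 -0.719  3.359]
0.014603868022642706 [0.679 0.138 0.023] [ 0.116 -1.271 -0.053] 30.6833
33.525
```

View pics/b0.png

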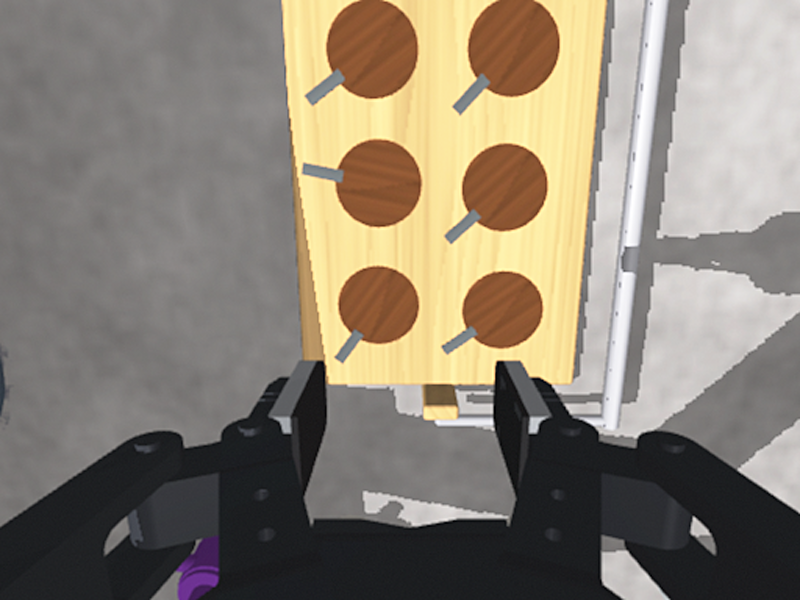

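The handle lies flat on the far side, at px (635,200). All six places are clear, with centres at (372,48), (513,47), (378,183), (504,187), (378,304) and (503,310). I'll segment them for exact poses.

```bash
cat > places.py <<'E'
from h import *
np.set_printoptions(precision=4,suppress=True)
out=[]
est=np.array([H+[*(EX*x+np.array([-EX[1],EX[0],0])*y)] for x in(.055,-.055) for y in(.105,0,-.105)])
acc=[[] for _ in est]
K=camera_params("wrist")["K"]
for k in(0,1):
    f=np.load(f"pics/b{k}.npz"); C=(K,f["R"],f["t"]); hsv=cv2.cvtColor(f["p"],cv2.COLOR_RGB2HSV)
    v,u=np.mgrid[:384,:512]; d=np.stack([(u-K[0,2])/K[0,0],(v-K[1,2])/K[1,1],np.ones(u.shape)],-1)@f["R"].T
    X=f["t"]+d*((.018-f["t"][2])/d[...,2:]); ok=np.abs(cloud(C,f["d"])[...,2]-.018)<.006
    brown=ok&(hsv[...,2]<175)&(hsv[...,1]>110); grey=ok&(hsv[...,1]<70)
    for i,e in enumerate(est):
        m=brown&(np.hypot(*(X-e)[...,:2].transpose(2,0,1))<.048)
        if m.sum()<400: continue
        (cu,cv_),_,_=cv2.fitEllipse(max(cv2.findContours(m.astype(np.uint8),0,1)[0],key=len)); c=pw(C,(cu,cv_),.018)
        A=m.sum()*0+np.ptp(X[m][:,0]),np.ptp(X[m][:,1])
        r=np.hypot(*(X-c)[...,:2].transpose(2,0,1)); g=grey&(r>.037)&(r<.066)
        if g.sum()<20: continue
        t=(X[g]-c)[:,:2].mean(0); a=np.degrees(np.arctan2(t[1],t[0])); acc[i].append([*c[:2],a]); print(k,i,c[:2],A,"mark",np.hypot(*t),a,g.sum(), "off-est",(c-e)[:2])
np.save("places.npy",[np.mean(a,0) for a in acc])
E
python3 places.py
```

```text
0 0 [0.5887 0.2491] (np.float64(0.06961431105680882), np.float64(0.06860642421984658)) mark 0.050547940855306596 -135.43453760134688 176 off-est [-0.0003  0.002 ]
0 1 [0.5819 0.1422] (np.float64(0.06926088924362672), np.float64(0.07030576560124424)) mark 0.050987277587090624 -139.17709686176394 145 off-est [-0.0024 -0.    ]
0 2 [0.5802 0.0359] (np.float64(0.06952257973568221), np.float64(0.0697842231737115)) mark 0.050560574658041944 -145.28996134511775 120 off-est [ 0.0007 -0.0014]
0 3 [0.4785 0.2527] (np.float64(0.07005251144135605), np.float64(0.06960884368141426)) mark 0.05076502908613164 -146.36347643742292 182 off-est [-0.0006  0.0007]
0 4 [0.4771 0.15  ] (np.float64(0.07063536500873635), np.float64(0.06909828772180993)) mark 0.05062626646217654 166.65845999605875 153 off-est [0.0027 0.0028]
0 5 [0.4704 0.0454] (np.float64(0.06991946104507235), np.float64(0.06949472216662167)) mark 0.05078449751936148 -127.92139191833964 122 off-est [0.0008 0.0031]
1 1 [0.5819 0.1426] (np.float64(0.06878665354579416), np.float64(0.07015442389223325)) mark 0.051118289017276164 -139.29349523275405 170 off-est [-0.0023  0.0003]
1 2 [0.5802 0.0362] (np.float64(0.069452489862319), np.float64(0.0688527141329907)) mark 0.05071457632838954 -145.46512772579908 143 off-est [ 0.0008 -0.0012]
1 4 [0.4771 0.1503] (np.float64(0.06995328368911086), np.float64(0.06994165370715806)) mark 0.05042213623492609 166.74213934735332 191 off-est [0.0028 0.0031]
1 5 [0.4704 0.0458] (np.float64(0.06991036881011392), np.float64(0.06950878972053855)) mark 0.05092480405800976 -127.93814723450126 144 off-est [0.0008 0.0035]
```

```bash
cat >> h.py <<'E'
from scipy.optimize import linear_sum_assignment
def measure(e,z0=0.,R=None):
    "look from above e, return pot axis xy, beak yaw (rad), stopper width"
    R=down(YAW+np.pi/2) if R is None else R
    t=np.array([e[0],e[1],.22])-.06*R[:,0]; t[2]=.22; movep(t,R); sleep(.15)
    C=cam("wrist"); p,d=camera("wrist"); P=cloud(C,d); z=P[...,2]-z0
    S=P[(z>.087)&(z<.1)][:,:2]
    c=np.array(e[:2],float); n=0
    for r in(.06,.03,.02,.018):
        Q=S[np.hypot(*(S-c).T)<r]; n=len(Q)
        if n<30: return None
        c=(np.percentile(Q,3,0)+np.percentile(Q,97,0))/2 if r<.03 else np.median(Q,0)
    B=P[(z>.03)&(z<.055)][:,:2]-c; r=np.hypot(*B.T); B=B[(r>.036)&(r<.052)]
    b=B.mean(0) if len(B) else np.zeros(2)
    return c,np.arctan2(b[1],b[0]),np.ptp(Q,0),len(B),np.hypot(*b)
wrap=lambda a:(a+np.pi)%(2*np.pi)-np.pi
GZ=.048
def transfer(c,yaw,pl,z0=0.):
    m=np.radians(pl[2]); dl=wrap(m-yaw); best=None
    for a in np.arange(-np.pi,np.pi,np.pi/18):
        j=inverse_kinematics([*c,.2],down(a)); k=inverse_kinematics([*pl[:2],.2],down(a+dl))
        if j is None or k is None: continue
        s=max(abs(j[6]),abs(k[6]))+.2*np.abs(np.array(j)-k).max()
        if best is None or s<best[0]: best=(s,a)
    a=best[1]
    movep([*c,.15],down(a)); command_gripper(.05,40)
    hit=move_l([*c,GZ+z0],None,.12,until_force=12); 
    command_gripper(0,40); g=sense()["finger_gap"]; print("grip",g,"hit",hit,"delta",np.degrees(dl))
    if g<.02: move_l([*c,.2]); return False
    move_l([*c,.20],None,.2); 
    movep([*pl[:2],.20],down(a+dl)); move_l([*pl[:2],GZ+.022],None,.15)
    print("down",move_l([*pl[:2],GZ+.008],None,.02,until_force=3),sense()["position"],"gap",sense()["finger_gap"])
    command_gripper(.05); move_l([*pl[:2],.2],None,.25); return True
E
cat > go.py <<'E'
from h import *
import sys
np.set_printoptions(precision=4,suppress=True)
pl=np.load("places.npy")
est=np.array([[.6048,-.2197,-142.5],[.5891,-.3696,96.7],[.5201,-.2981,-108.6],[.4247,-.2128,72.2],[.4359,-.3839,-12.7]])
cost=np.abs(wrap(np.radians(pl[None,:,2]-est[:,None,2]))); i,j=linear_sum_assignment(cost)
for n in map(int,sys.argv[1:]):
    m=measure(est[n]); print("pot",n,est[n],"->",j[n],m,np.degrees(m[1]) if m else None)
    if m is None or m[3]<30 or np.ptp(m[2])>.008: print("check!"); break
    if np.hypot(*(m[0]-est[n][:2]))>.012: m=measure(m[0]); print("again",m)
    if not transfer(m[0],m[1],pl[j[n]]): break
    print(sense()["time_s"])
E
python3 go.py 0
python3 - <<'E'
from h import *
pl=np.load("places.npy"); pts=[]
p,d=camera("scene"); cv2.imwrite("pics/s3.png",cv2.resize(p[:,:,::-1],(800,600)))
E
```

```text
pot 0 [   0.6048   -0.2197 -142.5   ] -> 2 (array([ 0.602 , -0.2188]), np.float64(-2.4715703799635245), array([0.0272, 0.0269]), 139, np.float64(0.04019465990112861)) -141.6105515414552
grip 0.027194389649268562 hit False delta -3.7669929940032167
down True [0.5805 0.0359 0.0667] gap 0.02691927963845738
41.225
```

View pics/s3.png

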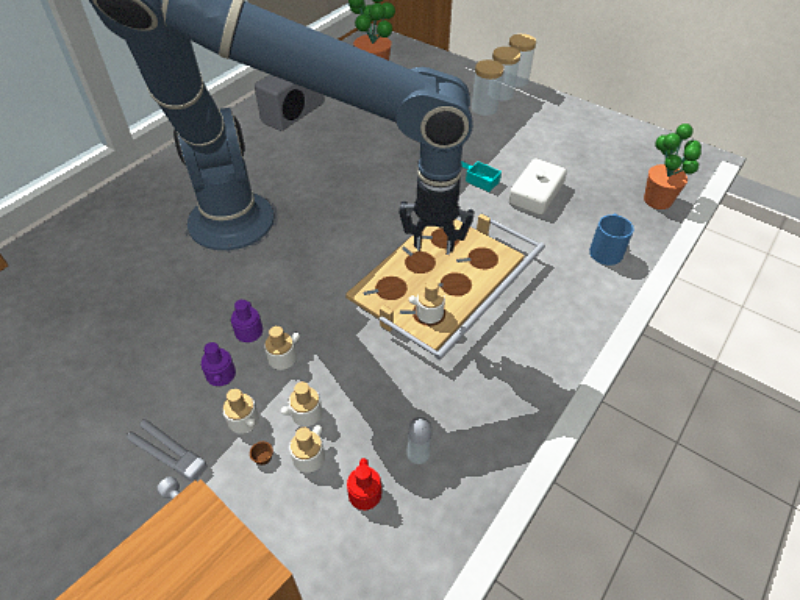

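Pot 0 is well placed. Pot 3, now at px (280,350), has been knocked a few cm. I'll re-estimate it from its stopper top at (278,330) and continue.

```bash
python3 - <<'E'
from h import *
for q in[(278,330),(303,387),(237,395),(304,433),(243,306)]: print(q,pw(cam("scene"),np.array(q)*.64,.091)[:2])
E
python3 go.py 2 1 4
```

```text
(278, 330) [ 0.39472064 -0.22931831]
(303, 387) [ 0.52272596 -0.29894057]
(237, 395) [ 0.43764895 -0.38247275]
(304, 433) [ 0.58687546 -0.36809476]
(243, 306) [ 0.29486579 -0.22625904]
pot 2 [   0.5201   -0.2981 -108.6   ] -> 5 (array([ 0.5226, -0.3015]), np.float64(-1.9901539641292199), array([0.0263, 0.0271]), 138, np.float64(0.04014027754972006)) -114.02742272583453
grip 0.027021481133034687 hit False delta -13.90234685058593
down True [0.4707 0.0455 0.0666] gap 0.026897091211398307
49.5833
pot 1 [ 0.5891 -0.3696 96.7   ] -> 3 (array([ 0.588 , -0.3697]), np.float64(1.7259365762459284), array([0.027 , 0.0272]), 172, np.float64(0.040430834165862135)) 98.88888152615091
grip 0.027223730872699317 hit False delta 114.74764203642619
down True [0.4791 0.2531 0.0671] gap 0.027281210772784007
59.275
pot 4 [  0.4359  -0.3839 -12.7   ] -> 0 (array([ 0.4342, -0.3848]), np.float64(-0.19415050625096783), array([0.0271, 0.0271]), 151, np.float64(0.040171569154566024)) -11.124004598508764
grip 0.0266999880822897 hit False delta -124.31053300283813
down True [0.5892 0.2496 0.0669] gap 0.027012175744704516
70.5917
```

```bash
sed -i 's/\[.4247,-.2128,72.2\]/[.395,-.229,72.2]/' go.py; python3 go.py 3
cat > chk.py <<'E'
from h import *
np.set_printoptions(precision=4,suppress=True)
for k,p in enumerate(np.load("places.npy")):
    try: m=measure(p,.018)
    except Unreachable: print(k,"unreach"); continue
    if m is None: print(k,"empty"); continue
    a=wrap(m[1]-np.radians(p[2])); print(k,"off mm",(m[0]-p[:2])*1e3,"beak side mm",44*np.sin(a),m[2],m[3])
p,d=camera("top"); cv2.imwrite("pics/t4.png",cv2.resize(p[100:290,110:430,::-1],(800,475),interpolation=cv2.INTER_CUBIC)); print(sense()["time_s"])
E
python3 chk.py
```

```text
pot 3 [ 0.395 -0.229 72.2  ] -> 4 (array([ 0.3945, -0.2337]), np.float64(1.2975900159018643), array([0.027 , 0.0265]), 173, np.float64(0.04025091901798402)) 74.3464314494902
grip 0.02719894527971628 hit False delta 92.35386822221588
down True [0.4778 0.1503 0.0667] gap 0.02711215305894877
79.8083
0 off mm [0.0507 1.8743] beak side mm -0.2707556618566796 [0.0272 0.0266] 163
1 empty
2 off mm [0.5403 0.1997] beak side mm -0.2664804312447164 [0.0269 0.0269] 161
3 off mm [1.5262 1.4437] beak side mm -0.2904231356651976 [0.0267 0.0268] 161
4 off mm [1.5599 1.0281] beak side mm -0.22882271362708434 [0.027  0.0268] 177
5 off mm [0.2978 0.3163] beak side mm -0.19575160184025217 [0.0269 0.027 ] 156
84.9917
```

View pics/t4.png

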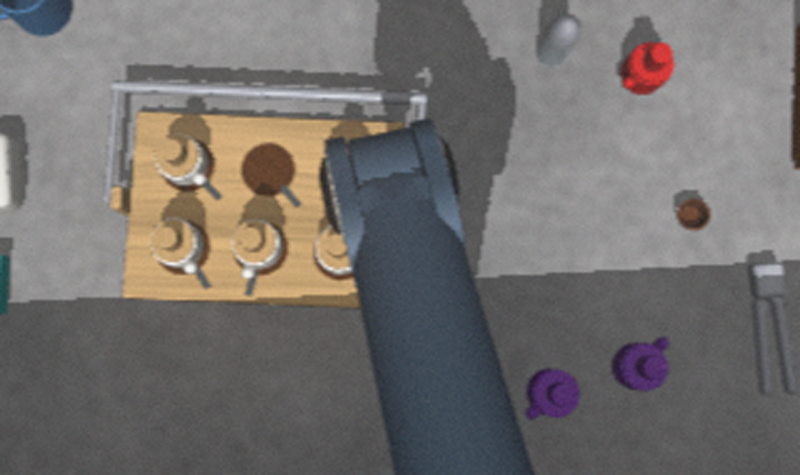

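All five pots are within 2 mm of their places with the beaks on the marks, and only the pinch dish and the purple and red look-alikes remain on the sill. Now I'll raise the handle.

Run:
```python
from h import *
np.set_printoptions(precision=3,suppress=True)
R=hand(); p=sense()["position"]; move_l([*p[:2],.25],None,.25); movep(bar(0,.15),R); command_gripper(.05,40)
print(move_l(bar(0),None,.12,until_force=12))
command_gripper(0,40); s=sense(); print(s["finger_gap"],s["position"],s["wrist_force"])
if s["finger_gap"]>.01:
    for th in np.linspace(0,1.58,12)[1:]: move_l(bar(th),None,.12)
    s=sense(); print(s["finger_gap"],s["position"],s["wrist_force"],s["time_s"])
    command_gripper(.05); move_l(bar(1.57,.09),None,.15); movep([.45,-.12,.30],R); sleep(.3)
    p,d=camera("top"); P=cloud(cam("top"),d)
    m=(P[...,2]>.17)&(P[...,0]>.45)&(P[...,0]<.7)&(P[...,1]>.0)&(P[...,1]<.34); Q=P[m]; print(m.sum(),np.median(Q,0),"upright bar (.529,.145,.20)")
    cv2.imwrite("pics/t5.png",cv2.resize(p[120:260,120:310,::-1],(760,560),interpolation=cv2.INTER_CUBIC)); print(sense()["time_s"])
```

```text
False
0.014478795061389042 [0.679 0.138 0.019] [-1.103 -0.928  2.777]
0.0143612022577769 [0.529 0.145 0.171] [-1.349 -3.083 17.934] 92.1917
684 [0.53  0.169 0.201] upright bar (.529,.145,.20)
94.975
```

View pics/t5.png

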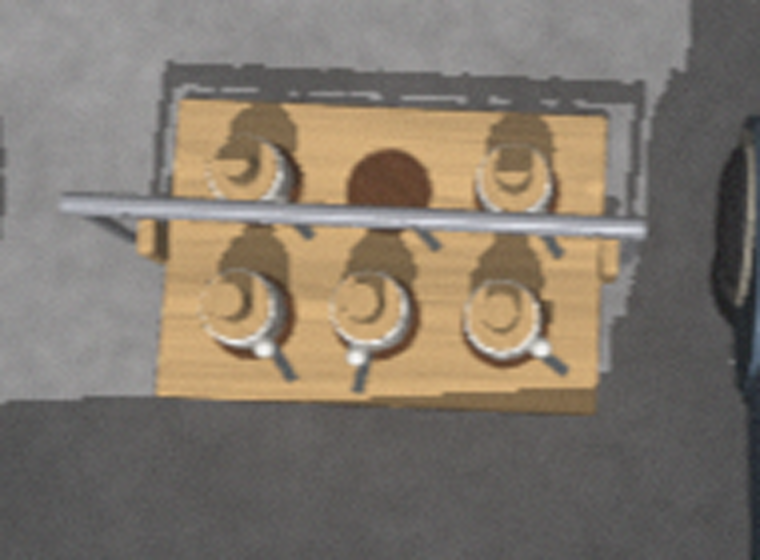

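The bar is upright again, running from (60,200) to (645,230) as at the start. All five pots are undisturbed with their beaks on the marks, so I'm handing in.

```bash
python3 -c "
from rig import *
print(finish_job())"
```

```text
the job is handed in; nothing more can be done
None
```

The job is handed in (no verdict came back): all five pots stand within 2 mm of their places with beaks on the marks, and the handle is back upright.

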